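# Press a shoe heel in the hinged heel press

### The job

A rubber heel lies in the open hinged press. Fold the press's lid down over it, then take the long pin (not the short one) from the wooden rack, push it down through the lid's hole into the hole in the base until its collar sits on the lid, and finish holding on to the pin and pressing it down, so that the lid stays fully shut against the sprung bed: do not let go. Leave the short pin and everything else on the counter where they are.

Things in the scene. Friction and masses are not known exactly. Their poses are not given: they have to be found in the camera images.
- press: base of the heel press, bare aluminium, screwed down: 220 mm along its x, 130 mm along its y, 50 mm high; origin under its centre, x towards the lid's hinge (away from the robot, within 0.35 rad), z up. The lid lies on its top face when shut. A pocket in the middle (90 x 70 mm) has a sprung bed as its floor, with the heel on it
- press_hole (a point): centre of the mouth of the pin hole in the base's top face (z 50 mm), 85 mm from the press's origin towards its -x end; upright hole 14 mm across, 45 mm deep
- lid_hinge (a point): middle of the lid's hinge line, 50 mm above the counter and 95 mm from the press's origin along its +x; the hinge line runs along the press's y
- lid (a joint): lid angle, rad: 0 fully shut, flat on the base; grows as it opens. The stiff hinge holds it where it is left above about 1 rad; lower down it sinks by itself and rests on the heel at about 0.05 rad, held up by the bed's spring. About 8 N down on the pin then shuts it fully, against a hard stop (10 to 25 N is a good push); it springs up again when let go
- lid_push (a point): point on the lid's outer (upper) face on its centre line, 140 mm from the hinge line; a good place to push. The lid is an aluminium plate 12 mm thick, 130 mm wide, reaching 205 mm from the hinge line; its underside passes through the hinge line
- lid_hole (a point): centre of the lid's pin hole on its outer (upper) face, 180 mm from the hinge line; hole 16 mm across, right through, in line with the base's hole when the lid is down
- long_pin_grip (a point): middle of the long pin's grip. Steel pin, 130 g, upright in one of the rack's two holes, 30 mm deep. Grip: cylinder 20 mm across, 44 mm high (22 mm above and below this point); under it a collar 28 mm across, 6 mm thick, its underside 28 mm below this point. z along the pin, up. In the rack this point is 88 mm above the counter, 18 mm higher than the short pin's
- long_pin_tip (a point): tip of the long pin's shank, 78 mm below the middle of its grip; the shank is 12 mm across, 50 mm long from collar to tip, the last 10 mm tapered
- short_pin_grip (a point): the short pin's grip, middle: the same but with a shank of only 32 mm, in the rack's other hole 80 mm away, this point 70 mm above the counter; leave it
- rack: fixed wooden pin rack, 60 x 150 mm, 40 mm high, the two holes 40 mm either side of its centre along its y; origin under its centre
- heel_center (a point): centre of the black rubber heel block in the press's pocket, D-shaped, 75 x 60 mm, 24 mm high
- hammer_grip (a point): bystander: cobbler's hammer, 260 mm, lying; point on its handle
- tin: bystander: round metal polish tin, 76 mm across, 28 mm high; origin under its centre
- jar: bystander: glue jar, 66 mm across, 90 mm high; origin under its centre
- brush_grip (a point): bystander: glue brush, 200 mm, lying; point on its handle
- shoe_last: bystander: wooden shoe last, 250 mm long, up to 85 mm high; origin under its centre
- spare_heel: bystander: spare black rubber heel block, 75 x 60 x 24 mm; origin under its centre

How it is judged:
On the way, in this order (a step that is already met when the one before it is completed fails the run):
1. the lid is folded down onto the heel (value of joint lid below 0.12 rad), for 0.2 s.
2. with the lid down, the long pin's shank is through the lid and in the base's hole (value of joint lid below 0.12 rad and horizontal distance between long_pin_tip and press_hole below 0.006 m and height (world z) of long_pin_tip below 0.042 m), for 0.1 s.
At the end, for the whole second after the job is handed in: Lid shut within 0.015 rad; long pin upright (0.1 rad) in the base's hole (4 mm), tip under 16 mm above the counter (12 mm when home), still (under 20 mm/s), the fingers bearing on it with over 3 N; heel within 15 mm of the pocket's middle (value of joint lid below 0.015 rad and horizontal distance between long_pin_tip and press_hole below 0.004 m and height (world z) of long_pin_tip below 0.016 m and angle between long_pin_grip's own z axis and vertical below 0.1 rad and contact force between the fingers and long_pin above 3 N and linear speed of long_pin below 0.02 m/s and horizontal distance between heel_center and press below 0.015 m); the arm keeps its last pose, push and grip.
It fails at once if the short pin is pulled out or knocked (distance of short_pin_grip from where it was at the start of the episode above 0.02 m).
It fails at once if another thing on the counter is knocked away (over 40 mm) (distance of any of hammer_grip, tin, jar, brush_grip, shoe_last, spare_heel from where it was at the start of the episode above 0.04 m).
It also fails if it takes over 50 s, if anything falls off the work surface, if the arm or the gripper's body presses on something with over 40 N, if the wrist force passes 120 N, or if a joint passes its speed limit or range.

### The arm

A 6-joint arm with a two-finger parallel gripper is mounted at the origin on the work surface. World frame = base frame: x ahead of the robot, y to its left, z up, the work surface at z = 0. Lengths are in m, angles in rad, forces in N, time in s.
With the tool pointing down it reaches from about 0.275 to 0.825 m from the base axis. Payload 4.9 kg.
Tool frame: the origin (TCP) lies midway between the tips of the shut fingers; the grasp point (between the pads) lies 19 mm behind it (bot.grip_depth is the distance from the TCP to the grasp point, in m); y points along the fingers, x is the direction in which the jaws open and shut, and the axes are right-handed (so a half turn about y gives the same grasp; the last joint's range is limited). The gripper opens to 85 mm and grips with 20 to 120 N. Pads are 22 mm wide; open, the fingers measure 114 mm over their backs; the gripper's body (76 mm by 85 mm) begins 54 mm behind the grasp point. The pads swing forward as they close: fully open they stand 13 mm farther back than shut.
Start: joints at [-1.343, 0.326, -0.193, 1.052, 0, 1.437], TCP at [0.195, -0.514, 0.231] pointing down, gripper open.
Joint ranges: [-2.65, 2.65], [-0.97, 1.79], [-1.3, 1.35], [-1.93, 2.1], [-1.47, 1.37], [-3.14, 3.14]. Speed limits (rad/s): [2.57, 2.57, 3.14, 3.14, 3.14, 3.14].

### API

Orientations are given as a unit quaternion [w, x, y, z].
In Python, from cell import bot gives the robot as it stands. Calls block until the motion is done:
- bot.move_pose(position, orientation): joint-space move of the TCP to a pose.
- bot.move_linear(position, speed=0.15, rotation=None, until_force=None): straight line of the TCP; rotation=None keeps the orientation; speed is the mean speed in m/s. With until_force (N) it stops when the force on the tool has changed by that much, and returns True; else False.
- bot.goto_joints(angles): joint-space move.
- bot.set_gripper(opening, grasp_force=None): opening from 0.0 (shut) to 1.0 (fully open); grasp_force is the grip in N (None keeps the last); returns when the fingers have stopped.
- bot.wait(seconds).
- bot.solve_ik(position, orientation): joint angles nearest the present ones, or None.
- bot.camera(name): name is "scene" or "top" or "wrist"; returns the picture (400x640x3 uint8, red, green, blue); there is no depth.
- bot.calibration(name): a dict with "mtx" (3x3 intrinsics, pixels), "extrinsics" (4x4, takes a point from world to camera coordinates); the wrist camera has in their place "hand_eye" (4x4, takes a point from camera to tool coordinates, whose origin is the TCP and whose axes are the tool frame's). Camera axes: x right, y down, z forward; pixel columns grow to the right and rows downward; lengths in m; the calibration is good to about 2 mm. A picture is of the moment at which its call begins: read the wrist's pose just before it. calibration takes no time and is no camera call.
A pose or a line that the arm cannot do raises bot.PlanningError and nothing moves.
- bot.close_job(): hands the job in, once; it reports no verdict.
Trained networks look in the newest picture that a camera, given by its name, has taken for a name from the list of things; names that differ only in an ending like _2 or _b are one class to them, and where a whole thing is asked for, a point or a joint stands for the part that bears it (a point fixed in the world has none). Each returns a list of dicts, best first, with "confidence" (0 to 1); they miss things now and then, are a little off and sometimes report something else, mostly with a low value. They report only what shows in the picture. A call takes as long as a camera call.
- bot.search_frame(camera, thing): "bbox" ([left, top, width, height] in pixels, round what is visible of it).
Readings, each from a call of its own:
- bot.read_clock(): time.
- bot.read_joint_positions(): joint angles.
- bot.read_joint_vel(): joint speeds.
- bot.read_joint_efforts(): joint torques, N m.
- bot.read_position(): TCP position.
- bot.read_tool_rot(): TCP orientation.
- bot.read_ft_force(): force on the tool from outside, world axes, zero at the start.
- bot.read_moment(): the same for the moment, N m.
- bot.read_gripper_width(): opening from 0.0 (shut) to 1.0 (fully open).
Only numpy, scipy, OpenCV 4.12 (cv2) and the standard library are available. Lean on these libraries where they do the work, as an engineer would, in place of code of your own. Each camera call takes 0.05 s, during which the arm holds its last target. There are 200 camera calls.

## Working session

There is one attempt and no reset: what is moved stays moved. The work goes in short steps, each a Python script; the robot and the scene stay as the last script left them, time stands still between calls to the robot, and variables do not carry over. Pictures are saved under pics/ and viewed, about 8 in all and at most 12, crops included, and the job is handed in when it is done.

```bash
mkdir -p pics; ls; python3 - <<'E'
from cell import bot
import cv2,numpy as np
for c in ("scene","top"):
    im=bot.camera(c); cv2.imwrite(f"pics/{c}0.png",im[:,:,::-1])
    k=bot.calibration(c); print(c,k["mtx"].tolist(),np.round(k["extrinsics"],4).tolist())
    for t in ("press","lid","long_pin_grip","short_pin_grip","rack","heel_center","jar","shoe_last","tin","hammer_grip","brush_grip","spare_heel"):
        print(t,[(np.round(d["bbox"]).tolist(),round(d["confidence"],2)) for d in bot.search_frame(c,t)[:3]])
print(np.round(bot.calibration("wrist")["hand_eye"],4).tolist(),bot.calibration("wrist")["mtx"],bot.read_tool_rot(),bot.read_clock())
a=cv2.imread("pics/scene0.png");b=cv2.imread("pics/top0.png")
E
```

```text
pics
scene [[376.0977180907087, 0.0, 315.6885018826418], [0.0, 376.0977180907087, 209.38607723455462], [0.0, 0.0, 1.0]] [[0.4449, 0.8956, -0.0077, -0.2053], [0.6168, -0.3126, -0.7224, -0.2535], [-0.6494, 0.3166, -0.6914, 1.4613], [0.0, 0.0, 0.0, 1.0]]
press [([322.0, 162.0, 78.0, 104.0], 0.75)]
lid [([357.0, 170.0, 13.0, 7.0], 0.61), ([347.0, 162.0, 55.0, 84.0], 0.6)]
long_pin_grip [([208.0, 217.0, 15.0, 19.0], 0.43)]
short_pin_grip [([237.0, 220.0, 12.0, 13.0], 0.53), ([274.0, 266.0, 31.0, 27.0], 0.38)]
rack [([205.0, 222.0, 53.0, 35.0], 0.73)]
heel_center [([349.0, 217.0, 9.0, 14.0], 0.63)]
jar [([215.0, 291.0, 31.0, 43.0], 0.82)]
shoe_last [([418.0, 174.0, 47.0, 62.0], 0.86)]
tin [([274.0, 265.0, 30.0, 29.0], 0.85)]
hammer_grip [([405.0, 150.0, 24.0, 51.0], 0.95)]
brush_grip [([120.0, 305.0, 83.0, 16.0], 0.68), ([272.0, 264.0, 30.0, 28.0], 0.62)]
spare_heel [([357.0, 170.0, 6.0, 3.0], 0.5), ([404.0, 151.0, 24.0, 50.0], 0.38)]
top [[411.08111339495684, 0.0, 325.6049191612623], [0.0, 411.08111339495684, 199.19726306705584], [0.0, 0.0, 1.0]] [[-0.0219, -0.9996, -0.0164, -0.0037], [-0
[... 574 characters left out ...]
 20.0], 0.26)]
shoe_last [([173.0, 131.0, 40.0, 82.0], 0.6)]
tin [([364.0, 144.0, 24.0, 28.0], 0.87), ([250.0, 140.0, 69.0, 84.0], 0.7)]
hammer_grip [([142.0, 198.0, 73.0, 80.0], 0.75), ([252.0, 145.0, 64.0, 80.0], 0.4)]
brush_grip [([451.0, 150.0, 69.0, 38.0], 0.78), ([421.0, 123.0, 27.0, 32.0], 0.39)]
spare_heel [([224.0, 247.0, 28.0, 22.0], 0.74), ([173.0, 130.0, 44.0, 84.0], 0.52)]
[[1.0, -0.0009, -0.0002, -0.0004], [-0.0001, -0.3172, 0.9484, -0.1418], [-0.0009, -0.9484, -0.3172, 0.0811], [0.0, 0.0, 0.0, 1.0]] [[289.95081847   0.         318.98757799]
 [  0.         289.95081847 199.21202341]
 [  0.           0.           1.        ]] [ 0.58181722 -0.58178822  0.40188475 -0.40187042] 1.3
```

```bash
python3 - <<'E'
import cv2
a=cv2.imread("pics/scene0.png")[120:360,110:480];b=cv2.imread("pics/top0.png")[110:290,130:530]
cv2.imwrite("pics/s1.png",cv2.resize(a,None,fx=2.1,fy=2.1,interpolation=cv2.INTER_CUBIC));cv2.imwrite("pics/t1.png",cv2.resize(b,None,fx=2,fy=2,interpolation=cv2.INTER_CUBIC))
E
```

```text
(no output)
```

View pics/s1.png

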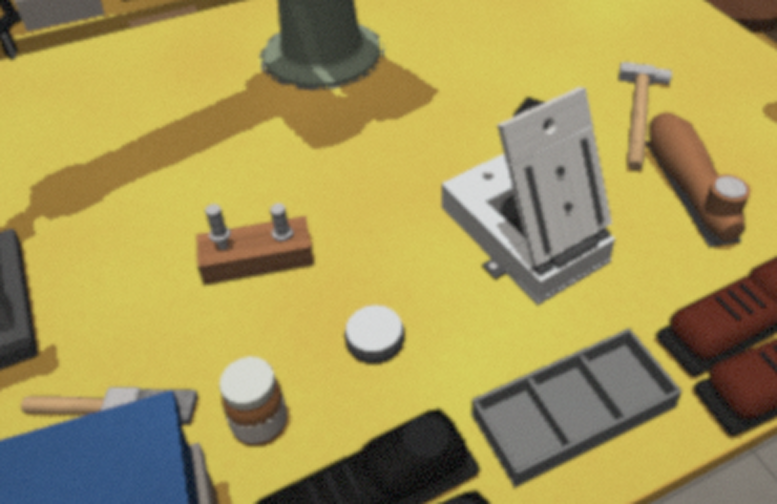

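View pics/t1.png

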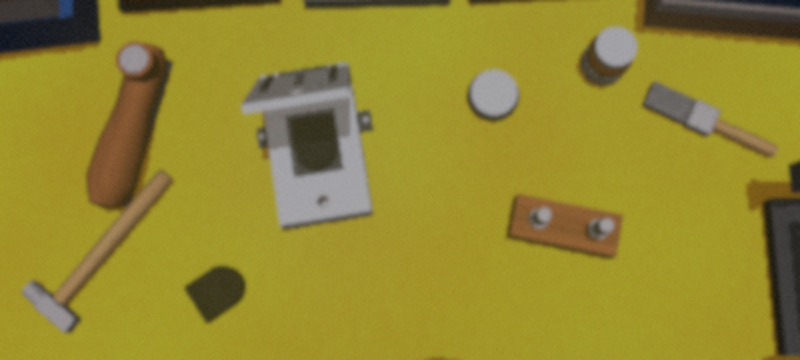

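Scene picture: press with lid open roughly upright (hole near its top), rack left with the taller pin at the left (smaller y). Top picture: base hole at about (291,210) px, pins at about (400,217) and (430,224), the right one being the long one. Next, the positions.

```bash
cat > h.py <<'E'
from cell import bot
import numpy as np, cv2
from scipy.spatial.transform import Rotation as R
def Rt():
    q=np.array(bot.read_tool_rot()); return R.from_quat(q[[1,2,3,0]])
def ext(c,pose=None):
    k=bot.calibration(c)
    if c!="wrist": return np.array(k["mtx"]),np.array(k["extrinsics"])
    p,r=pose; T=np.eye(4);T[:3,:3]=r.as_matrix();T[:3,3]=p
    return np.array(k["mtx"]),np.linalg.inv(T@np.array(k["hand_eye"]))
def onplane(KE,uv,z):
    K,E=KE; d=E[:3,:3].T@np.linalg.inv(K)@[uv[0],uv[1],1]; o=-E[:3,:3].T@E[:3,3]
    return o+d*(z-o[2])/d[2]
def proj(KE,P):
    K,E=KE; q=K@(E[:3,:3]@np.asarray(P)+E[:3,3]); return q[:2]/q[2]
def quat(yaw,tilt=0):
    """tool y down; tool x at heading yaw in the plane; tilt: rotate about tool x"""
    x=np.array([np.cos(yaw),np.sin(yaw),0]); y=np.array([0,0,-1.]); z=np.cross(x,y)
    r=R.from_matrix(np.c_[x,y,z])*R.from_euler('x',tilt); q=r.as_quat(); return q[[3,0,1,2]]
E
python3 - <<'E'
from h import *
t=ext("top"); s=ext("scene")
f=lambda u,v:(u/2+130,v/2+110); g=lambda u,v:(u/2.1+110,v/2.1+120)
P=lambda n,v:print(n,np.round(v,3))
P("hole t",onplane(t,f(322,200),.05)); P("hole s",onplane(s,g(488,176),.05))
for c in((281,226),(371,212)):P("front",onplane(t,f(*c),.05))
P("long t",onplane(t,f(604,224),.11));P("long s",onplane(s,g(213,208),.11))
P("short t",onplane(t,f(543,212),.092));P("short s",onplane(s,g(278,208),.092))
for c in((514,195),(622,213),(615,257),(509,238)):P("rack",onplane(t,f(*c),.04))
r=Rt().as_matrix();P("R",r)
# lid: fit origin,yaw,angle
from scipy.optimize import least_squares
def pts(p):
    x,y,a,th=p;ex=np.array([np.cos(a),np.sin(a),0]);ey=np.array([-np.sin(a),np.cos(a),0]);o=np.array([x,y,0]);z=np.array([0,0,1.])
    h=o+.095*ex+.05*z; l=-np.cos(th)*ex+np.sin(th)*z; n=np.sin(th)*ex+np.cos(th)*z
    W=lambda a,b,c:o+a*ex+b*ey+c*z; L=lambda d,b,u:h+d*l+b*ey+u*n
    return [(t,W(-.085,0,.05),f(322,200)),(t,W(-.11,.065,.05),f(281,226)),(t,W(-.11,-.065,.05),f(371,212)),(s,W(-.085,0,.05),g(488,176)),(s,W(-.11,-.065,.05),g(443,185)),
     (s,L(.205,-.065,.012),g(501,122)),(s,L(.205,.065,.012),g(584,89)),(s,L(.18,0,.012),g(549,126)),(s,W(.11,-.065,0),g(540,302)),(s,W(.11,.065,0),g(612,258))]
e=lambda p:np.concatenate([proj(c,X)-u for c,X,u in pts(p)])
q=least_squares(e,[.53,.08,0.1,1.6],loss="soft_l1");print("press",np.round(q.x,4),np.round(q.fun.reshape(-1,2),1).tolist())
E
```

```text
hole t [0.477 0.082 0.05 ]
hole s [0.483 0.08  0.05 ]
front [0.441 0.139 0.05 ]
front [0.458 0.014 0.05 ]
long t [ 0.427 -0.294  0.11 ]
long s [ 0.431 -0.297  0.11 ]
short t [ 0.447 -0.218  0.092]
short s [ 0.451 -0.219  0.092]
rack [ 0.478 -0.188  0.04 ]
rack [ 0.449 -0.338  0.04 ]
rack [ 0.388 -0.324  0.04 ]
rack [ 0.418 -0.178  0.04 ]
R [[ 0.354  0.     0.935]
 [-0.935  0.     0.354]
 [-0.    -1.     0.   ]]
press [0.5616 0.0954 0.1615 1.1007] [[0.1, -0.4], [-0.9, -0.4], [-0.0, -2.0], [-0.4, -1.2], [-1.1, -1.4], [0.7, 0.7], [-0.2, -2.2], [-0.1, -1.6], [-0.1, 0.5], [-0.5, 0.4]]
```

```bash
python3 - <<'E'
from h import *
a=.1615
for n,p in (("hole",[.478,.081,.17]),("lid",[.62,.105,.2]),("long",[.429,-.295,.09])):
    for k in range(8):
        y=a-np.pi/2+k*np.pi/4; j=bot.solve_ik(p,quat(y)); print(n,k,None if j is None else np.round(j,2).tolist())
# first hole view
bot.move_pose([.478,.081,.24],quat(a-np.pi/2))
p,r=np.array(bot.read_position()),Rt(); im=bot.camera("wrist"); KE=ext("wrist",(p,r))
print(bot.read_clock(),p,proj(KE,[.480,.081,.05]))
cv2.imwrite("pics/w1.png",im[:,:,::-1])
E
```

```text
hole 0 [0.02, 0.26, -0.45, 0.86, 0.0, 3.0]
hole 1 [0.02, 0.26, -0.45, 0.86, 0.0, 2.21]
hole 2 [0.02, 0.26, -0.45, 0.86, 0.0, 1.42]
hole 3 [0.02, 0.26, -0.45, 0.86, 0.0, 0.64]
hole 4 [0.02, 0.26, -0.45, 0.86, 0.0, -0.15]
hole 5 [0.02, 0.26, -0.45, 0.86, 0.0, -0.93]
hole 6 [0.02, 0.26, -0.45, 0.86, 0.0, -1.72]
hole 7 [0.02, 0.26, -0.45, 0.86, 0.0, -2.5]
lid 0 [0.05, 0.49, -0.02, 1.06, 0.0, 3.03]
lid 1 [0.05, 0.49, -0.02, 1.06, 0.0, 2.25]
lid 2 [0.05, 0.49, -0.02, 1.06, 0.0, 1.46]
lid 3 [0.05, 0.49, -0.02, 1.06, 0.0, 0.67]
lid 4 [0.05, 0.49, -0.02, 1.06, 0.0, -0.11]
lid 5 [0.05, 0.49, -0.02, 1.06, 0.0, -0.9]
lid 6 [0.05, 0.49, -0.02, 1.06, 0.0, -1.68]
lid 7 [0.05, 0.49, -0.02, 1.06, 0.0, -2.47]
long 0 [-0.74, 0.42, -0.46, 0.69, 0.0, 2.24]
long 1 [-0.74, 0.42, -0.46, 0.69, 0.0, 1.45]
long 2 [-0.74, 0.42, -0.46, 0.69, 0.0, 0.67]
long 3 [-0.74, 0.42, -0.46, 0.69, 0.0, -0.12]
long 4 [-0.74, 0.42, -0.46, 0.69, 0.0, -0.91]
long 5 [-0.74, 0.42, -0.46, 0.69, 0.0, -1.69]
long 6 [-0.74, 0.42, -0.46, 0.69, 0.0, -2.48]
long 7 [-0.74, 0.42, -0.46, 0.69, 0.0, 3.02]
3.7 [0.47823106 0.08036276 0.23999612] [318.90559078 173.48922239]
```

View pics/w1.png

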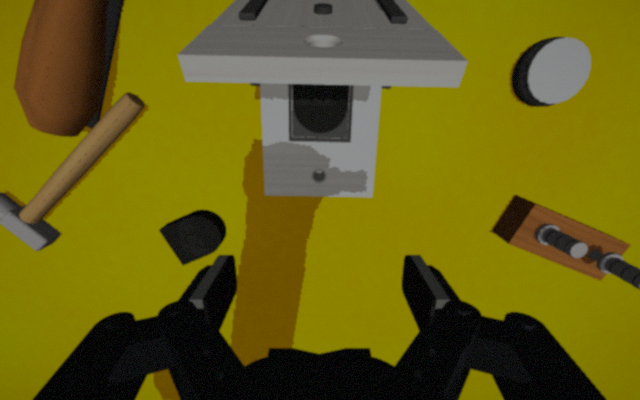

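Wrist picture: base hole at (319,175), predicted (319,173), so the press pose holds up. Next I take the opposite-yaw view, then fold the lid.

```bash
cat >> h.py <<'E'
def blob(im,uv,r=9):
    u,v=np.round(uv).astype(int); g=cv2.GaussianBlur(cv2.cvtColor(im,cv2.COLOR_RGB2GRAY),(3,3),0).astype(float)[v-r:v+r+1,u-r:u+r+1]
    t=(g.min()+np.median(g))/2; n,l,s,c=cv2.connectedComponentsWithStats((g<t).astype(np.uint8))
    i=min(range(1,n),key=lambda i:np.hypot(*(c[i]-r))-.1*s[i,4]); return c[i]+[u-r,v-r],s[i].tolist()
E
python3 - <<'E'
from h import *
a=.1615; ex=np.array([np.cos(a),np.sin(a),0]); z=np.array([0,0,1.])
im=cv2.imread("pics/w1.png")[:,:,::-1].copy()
b,s=blob(im,(319,175)); r0=R.from_quat(quat(a-np.pi/2)[[1,2,3,0]])
h1=onplane(ext("wrist",(np.array([.47823,.08036,.24]),r0)),b,.05);print(b,s,h1)
bot.move_pose([.43,.07,.24],quat(a+np.pi/2)); bot.wait(.2)
p,r=np.array(bot.read_position()),Rt(); im=bot.camera("wrist"); KE=ext("wrist",(p,r)); cv2.imwrite("pics/w2.png",im[:,:,::-1])
u=proj(KE,h1);b,s=blob(im,u);h2=onplane(KE,b,.05);print(u,b,s,h2,bot.read_clock())
cv2.imwrite("pics/w2c.png",cv2.resize(im[:,:,::-1],None,fx=.9,fy=.9))
E
```

```text
[318.51219512 176.23170732] [3, 6, 12, 9, 82] [0.47664368 0.080967   0.05      ]
[321.60482638 213.88683217] [321.2183908  213.31034483] [3, 4, 11, 10, 87] [0.47597139 0.08037587 0.05      ] 6.6167
```

View pics/w2c.png

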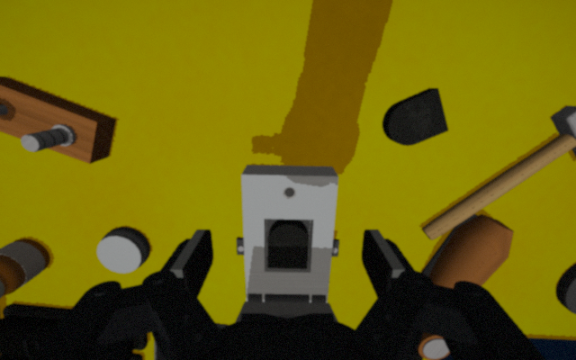

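Both opposite views agree on the hole: (0.4763, 0.0807). Now I fold the lid.

```bash
python3 - <<'E'
from h import *
a=.1615; ex=np.array([np.cos(a),np.sin(a),0]); z=np.array([0,0,1.])
o=np.array([.4763,.0807,0])+.085*ex; hg=o+.095*ex+.05*z
q=quat(a-np.pi/2)
def tcp(th,d,off):
    l=-np.cos(th)*ex+np.sin(th)*z; n=np.sin(th)*ex+np.cos(th)*z
    return hg+d*l+(.012+.011*np.sin(th)+off)*n
p0=tcp(1.1,.15,.045); print(p0)
bot.set_gripper(0.)
bot.move_pose(np.r_[o[:2]-.06*ex[:2],.36],q)
bot.move_pose(np.r_[p0[:2]+.02*ex[:2],.34],q)
bot.move_linear(p0,speed=.2)
f0=np.array(bot.read_ft_force())
print("hit",bot.move_linear(tcp(1.0,.15,0),speed=.08,until_force=3),bot.read_position(),bot.read_clock())
for th in (.95,.8,.65,.5,.35,.22):
    bot.move_linear(tcp(th,.15,0),speed=.15); print(th,np.round(np.array(bot.read_ft_force())-f0,1))
bot.move_linear(tcp(.22,.15,.1),speed=.2)
KE=ext("scene");im=bot.camera("scene");cv2.imwrite("pics/s2.png",cv2.resize(im[130:300,190:480,::-1],None,fx=2.4,fy=2.4,interpolation=cv2.INTER_CUBIC))
print(bot.read_clock())
E
```

```text
[0.64556451 0.10827639 0.21398281]
hit False [0.5921414  0.09949332 0.18806158] 12.4667
0.95 [ 0.6 -0.4  0.3]
0.8 [ 0.1  0.  -0.1]
0.65 [-0.2  1.  -0.1]
0.5 [-0.2 -0.4  0. ]
0.35 [-0.8  0.1 -0.3]
0.22 [0.5 0.7 0.4]
14.9417
```

View pics/s2.png

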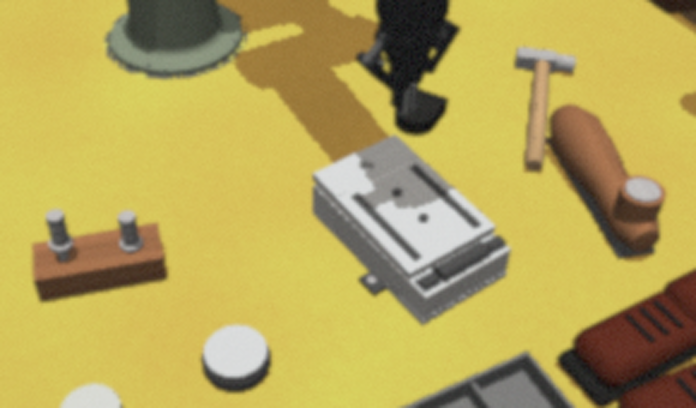

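The lid is down on the heel. Next I look at the long pin from two opposite yaws.

```bash
python3 - <<'E'
from h import *
bot.set_gripper(1.)
out=[]
for i,y in enumerate((-.2,-.2+np.pi)):
    bot.move_pose([.429,-.295,.2],quat(y)); bot.wait(.2)
    p,r=np.array(bot.read_position()),Rt(); im=bot.camera("wrist"); KE=ext("wrist",(p,r)); np.savez(f"pin{i}.npz",p=p,q=r.as_quat(),im=im)
    u=proj(KE,[.429,-.295,.11]).round().astype(int); print(u,proj(KE,[.429,-.295,.06]),[d["bbox"] for d in bot.search_frame("wrist","long_pin_grip")[:2]])
    c=im[u[1]-50:u[1]+50,u[0]-60:u[0]+60,::-1]; print("origin",u-[60,50]); out.append(cv2.resize(c,None,fx=5,fy=5,interpolation=cv2.INTER_CUBIC)[:, :400] if 0 else cv2.resize(c,(396,330),interpolation=cv2.INTER_CUBIC))
cv2.imwrite("pics/pins.png",np.hstack(out)); print(bot.read_clock())
E
```

```text
[319 204] [319.41763464 187.87077145] [[306.5, 175.6, 27.0, 39.3]]
origin [259 154]
[318 204] [318.46543844 187.34345627] [[303.8, 169.7, 27.8, 45.1]]
origin [258 154]
20.7
```

View pics/pins.png

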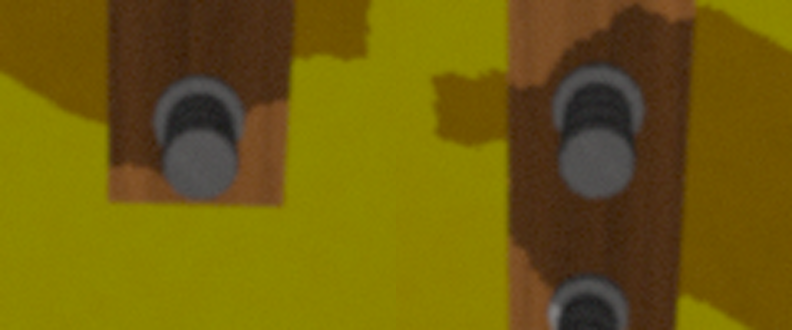

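```bash
python3 - <<'E'
from h import *
P=[]
for i,uv in enumerate(((319.6,203.4),(318.9,203.1))):
    d=np.load(f"pin{i}.npz"); P.append(onplane(ext("wrist",(d["p"],R.from_quat(d["q"]))),uv,.11))
P=np.array(P);print(P); m=P.mean(0)
q=quat(-.2+np.pi)
bot.move_linear([m[0],m[1],.2],speed=.1)
print(bot.move_linear([m[0],m[1],.075],speed=.12,until_force=8))
f0=np.array(bot.read_ft_force()); bot.set_gripper(0.,100)
print(bot.read_gripper_width(),np.array(bot.read_ft_force())-f0,bot.read_position())
bot.move_linear([m[0],m[1],.2],speed=.12)
bot.wait(.2);im=bot.camera("wrist");cv2.imwrite("pics/grip.png",cv2.resize(im[100:330,180:460,::-1],None,fx=2,fy=2))
print(bot.read_gripper_width(),bot.read_ft_force(),bot.read_clock())
E
```

```text
[[ 0.430426   -0.29442669  0.11      ]
 [ 0.42844755 -0.29547921  0.11      ]]
False
0.2031035653340813 [0.22832183 0.50926901 2.2532252 ] [ 0.42942703 -0.29505732  0.07526273]
0.20720089521292345 [-1.24162279 -0.00619997 -0.53443272] 24.2167
```

View pics/grip.png

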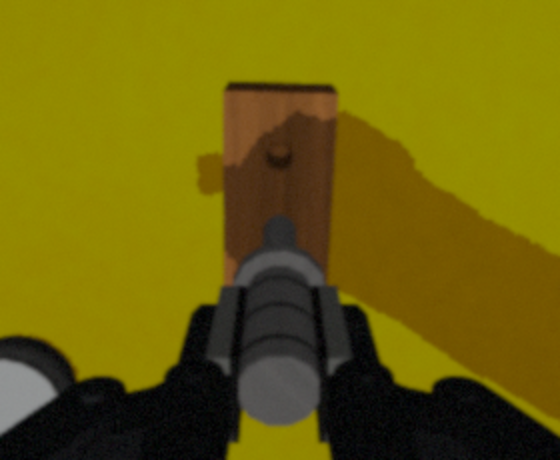

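The pin is held straight and central. I now carry it to the hole and insert it under a force guard.

```bash
python3 - <<'E'
from h import *
q=quat(-.2+np.pi); x,y=.4763,.0807
bot.move_pose([x,y,.2],q); bot.move_linear([x,y,.16],speed=.15); bot.wait(.3)
p=np.array(bot.read_position());f0=np.array(bot.read_ft_force())
hit=bot.move_linear([x,y,.104],speed=.04,until_force=5); bot.wait(.2)
print(p,hit,np.array(bot.read_position()),"tip",bot.read_position()[2]-.0653,np.round(np.array(bot.read_ft_force())-f0,1),bot.read_moment(),bot.read_clock())
E
```

```text
[0.47690971 0.08063236 0.16078486] True [0.47726035 0.08169915 0.10787868] tip 0.04257868243082502 [-0.4  0.8 -0.4] [ 0.16240443 -0.11807392 -0.02463628] 27.725
```

```bash
python3 - <<'E'
from h import *
P=lambda t,f0:print(t,np.round(bot.read_position(),4),"tip",round(bot.read_position()[2]-.0653,4),np.round(np.array(bot.read_ft_force())-f0,1),bot.read_clock())
f0=np.array(bot.read_ft_force()); x,y,z=bot.read_position()
for zz in (.1,.092):
    h=bot.move_linear([x,y,zz],speed=.03,until_force=8); bot.wait(.15); P(h,f0)
    if h: break
im=bot.camera("scene");cv2.imwrite("pics/s3.png",cv2.resize(im[130:260,280:440,::-1],None,fx=4,fy=4,interpolation=cv2.INTER_CUBIC))
E
```

```text
False [0.4775 0.082  0.0999] tip 0.0346 [ 2.5  2.4 -2.5] 28.3
False [0.4774 0.0819 0.0919] tip 0.0266 [ 3.3  4.2 -3.8] 28.8667
```

View pics/s3.png

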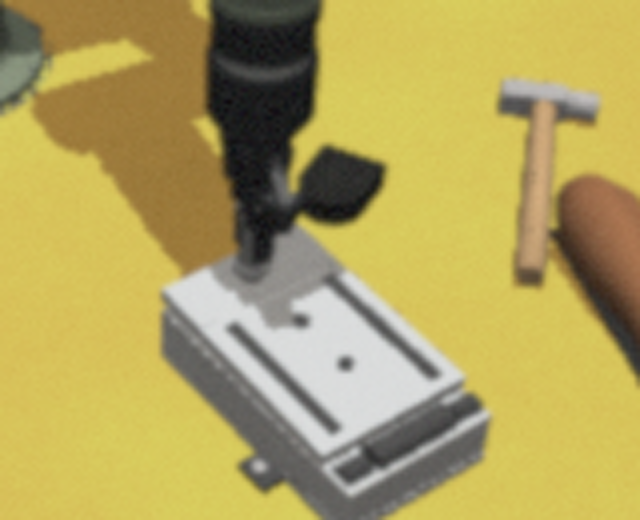

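The pin is in the hole (tip 27 mm by reckoning, collar just above the lid). The sideways reaction is +x/+y, so I yield 0.7 mm that way and press home.

```bash
python3 - <<'E'
from h import *
f0=np.array([-.8,.4,-.7])  # roughly the free reading
P=lambda t:print(t,np.round(bot.read_position(),4),"tip",round(bot.read_position()[2]-.0653,4),np.round(np.array(bot.read_ft_force()),1),bot.read_clock())
x,y,z=bot.read_position(); x+=.0007;y+=.0007
bot.move_linear([x,y,z],speed=.02); P("side")
h=bot.move_linear([x,y,.0700],speed=.02,until_force=18); bot.wait(.4); P(h)
print(np.round(bot.read_moment(),2),bot.read_gripper_width())
E
```

```text
side [0.4777 0.0823 0.0918] tip 0.0265 [ 1.7  2.2 -1.1] 29.1667
True [0.4777 0.0823 0.0778] tip 0.0125 [-0.9 -0.5  7.7] 30.3167
[ 0.12  0.24 -0.01] 0.207762279622835
```

```bash
python3 - <<'E'
from h import *
P=lambda t:print(t,np.round(bot.read_position(),4),np.round(np.array(bot.read_ft_force()),1),bot.read_clock())
x,y,z=bot.read_position()
for k in range(8):
    z-=.0007
    bot.move_linear([x,y,z],speed=.01); bot.wait(.3); P(k)
    f=np.mean([bot.read_ft_force()[2] for _ in range(4)])
    if f>15: break
bot.wait(.7);P("end");bot.camera("scene")
im=bot.camera("scene");cv2.imwrite("pics/s4.png",cv2.resize(im[130:260,280:440,::-1],None,fx=4,fy=4,interpolation=cv2.INTER_CUBIC))
print(bot.read_gripper_width(),np.round(bot.read_joint_vel(),4))
E
```

```text
0 [0.4777 0.0822 0.0778] [-2.5  1.2  8.9] 30.8667
1 [0.4777 0.0822 0.0777] [-3.7 -0.1 15.3] 31.4167
end [0.4777 0.0822 0.0777] [-4.4  0.8 16.1] 32.1167
0.20923680678440026 [-0.001  -0.0004 -0.001  -0.0002 -0.0003  0.0011]
```

View pics/s4.png

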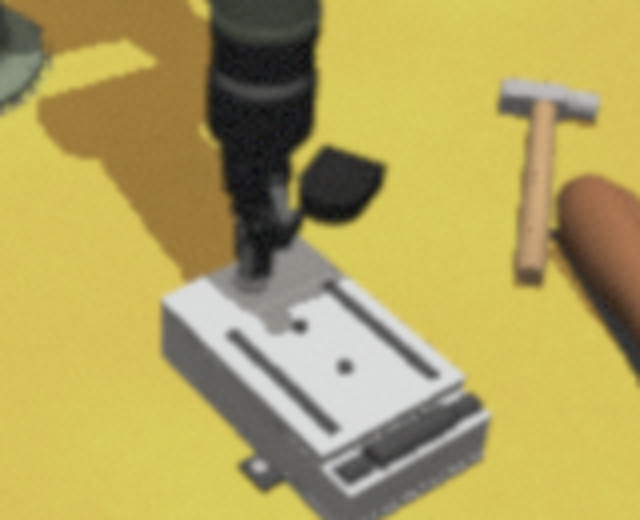

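The lid's gap has closed and the tip is home at about 12.4 mm, with 16 N down and the arm stiff against a hard stop. Handing in.

```bash
python3 -c "
from h import *
bot.close_job()"
```

```text
the job is handed in; nothing more can be done
```

I folded the lid down, took the long pin from the rack and pushed it through the lid into the base until its collar sat on the lid. I handed the job in at about 32 s of the 50 s, still gripping the pin and pressing down. The hand-in gives no verdict.

**Last checks:**
- **Tip height:** about 12.4 mm above the counter (12 mm is home). I worked this out from the tool height, assuming the pin had not slipped in the fingers.
- **Push:** about 16 N downward against the hard stop, with the joint speeds near zero.
- **Grip:** the gripper opening stayed within 0.006 of its value when it first closed on the pin.
- **Lid:** the gap seen earlier between lid and base was closed in the last picture. I did not measure the lid's angle directly.

**Disagreements and unchecked points:**
- **Hole position:** the tool settled about 2 mm from my camera estimate of the hole. A 5 N contact stopped the first insertion with the tip at about 43 mm. I carried on from where the tool had shifted and yielded 0.7 mm to the side, and the pin then went in. A side force of about 4 N remained at the end.
- **Lid folding:** the force readings showed almost no contact while I pushed the lid, but the pictures showed it down.
- **Heel and other objects:** I could not see the heel under the shut lid. I did not measure the other objects at the end. The arm kept clear of them by design, and those in view of the later pictures looked unmoved.

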